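Snap a pipe offcut home in a push-to-lock holder

TASK

Stand the short rusty pipe offcut upright in the aluminium cup of the blue push-to-lock holder, then press it straight down by feel until the latch snaps through and the green tell-tale lever stays up, and let go. The latch is delicate: never push on the holder with more than 25 N, do not work the cup empty, and leave the other things where they are.

Things in the scene. Friction and masses are not known exactly. Their poses are not given: they have to be found in the camera images.
- pipe: Short rusty steel pipe offcut, 43 mm outside diameter, 70 mm tall, about 0.18 kg, standing on end on the table. Origin at the centre of its lower end, z up along the pipe.
- holder: Blue push-to-lock holder, screwed down. Origin at the centre of its underside, straight below the cup's middle; z up. Base plate 150 x 120 x 12 mm (x from -67 to +83 mm), dark round housing 86 mm across up to z = 38 mm; in it the aluminium cup slides straight down. Any push over 25 N on any part of the holder is a failure.
- cup_axis (a point): Fixed point on the cup's axis, 70 mm above the holder's underside; it does not move with the cup. Cup: bore 47 mm wide and 22 mm deep, mouth flared to 56 mm, 64 mm across outside. The latch's height setting and the cup's first sinking vary and are not measured: at the start the cup's inner floor is anywhere from 49 to 77 mm above the holder's underside, its rim 22 mm higher.
- housing_top (a point): Centre of the housing's top, 38 mm above the holder's underside. Latch feel: the cup first slides down 0 to 10 mm (unknown) against about 3 N of friction; then resistance climbs within 3 mm to a peak of about 13 N, fades over the next 3 to 4 mm, and the latch snaps: the cup jumps some 3 mm down by itself onto a hard stop and stays. The push then is almost nothing until it is followed to the stop.
- telltale (a joint): Angle in rad of the green tell-tale: a small lever with a green paddle (18 x 22 mm) that sticks out of a slot in the housing on the holder's +x side, its paddle 75 to 93 mm from the cup's axis, 18 to 36 mm above the table at the start. About 0 (level) at the start, up to 0.22 while the latch is being pressed, 0.30 (paddle about 14 mm higher) when it has snapped and locked.
- stub: Bystander: bright turned steel stub, 38 mm diameter, 55 mm tall, solid, standing on end. Origin at the centre of its underside.
- tin: Bystander: dull red round tin, 71 mm diameter, 102 mm tall. Origin at the centre of its underside.
- tape: Bystander: black tape measure, 62 x 75 mm, 35 mm tall, fixed to the table. Origin at the centre of its underside.
- block: Bystander: drilled steel jig block, 50 x 90 mm, 28 mm tall, lying on the table. Origin at the centre of its underside.
There are look-alikes about, which are no part of the job. Leave any yellow look-alike of the pipe alone.

How it is judged:
On the way, in this order (a step that is already met when the one before it is completed fails the run):
1. the pipe stands in the cup before the latch has snapped (horizontal distance between pipe and holder below 0.005 m and z of pipe in the frame of holder below 0.081 m and angle between pipe's own z axis and vertical below 0.12 rad and value of joint telltale below 0.18 rad), for 0.1 s.
2. the latch snaps through and the green tell-tale is up (value of joint telltale above 0.27 rad), for 0.2 s.
At the end, for the whole second after the job is handed in: The latch is locked (green tell-tale raised by at least 0.27 rad) and the pipe stands at rest in the cup, on its floor (lower end less than 61 mm above the holder's underside), within 5 mm of the cup's axis and within 0.1 rad of upright (value of joint telltale above 0.27 rad and horizontal distance between pipe and holder below 0.005 m and z of pipe in the frame of holder below 0.061 m and angle between pipe's own z axis and vertical below 0.1 rad and linear speed of pipe below 0.02 m/s); the robot touches nothing.
It fails at once if the holder is pushed with more than 25 N (contact force between anything else and holder above 25 N).
It fails at once if a bystander is moved more than 25 mm (distance of any of stub, tin, block from where it was at the start of the episode above 0.025 m).
It also fails if it takes over 72 s, if anything falls off the work surface, if the arm or the gripper's body presses on something with over 40 N, if the wrist force passes 120 N, or if a joint passes its speed limit or range.

ROBOT

A 6-joint arm with a two-finger parallel gripper is mounted at the origin on a cart in front of the work surface, level with it; the furniture and walls round the work are solid. World frame = base frame: x ahead of the robot, y to its left, z up, the work surface at z = 0. Lengths are in m, angles in rad, forces in N, time in s.
With the tool pointing down it reaches from about 0.325 to 0.9 m from the base axis. Payload 6.1 kg.
Tool frame: the origin (TCP) lies between the finger pads; the fingertips stand 25 mm ahead of it and the grasp point (between the pads) lies 6 mm ahead of it; z points along the fingers, y is the line along which they close (so a half turn about z gives the same grasp; the last joint's range is limited). The gripper opens to 87 mm and grips with 3 to 60 N. Pads are 19 mm wide; open, the fingers measure 117 mm over their backs; the gripper's body (75 mm by 190 mm) begins 51 mm behind the grasp point.
Start: joints at [-1.246, 0.22, 1.526, -0, 1.395, -0.126], TCP at [0.272, -0.563, 0.248] pointing down, gripper open.
Joint ranges: [-2.98, 2.98], [-0.91, 2.08], [0.09, 2.57], [-1.24, 4.39], [0.2, 2.65], [-2.68, 2.68]. Speed limits (rad/s): [2.57, 2.57, 3.01, 3.14, 3.14, 3.14].

INTERFACE

Orientations are given as a rotation vector (axis times angle).
In Python, from workcell import state, vision, close_job gives the robot as it stands. The module is installed in compiled form; this text tells all that it offers.
- The arm moves only by the shell command python3 -m pendant 'ROWS' [OPENING] [FORCE]. ROWS is JSON, a list of rows, each a list of 2 entries, a list of its own where there are three numbers: the shift along the tool's x, y, z in m, then the turn about the tool's z in rad. A call has exactly 10 rows; each row shifts and turns the commanded pose from where the row before left it, along the tool's axes as they then stand; what a row does not reach is not made up. A row lasts 1/8 s, in which the tool goes at most 62.5 mm and 10.7 degrees, less where a joint would pass 70% of its speed; a pose out of reach is approached as far as the arm can. A call with a gripper value outside its range is refused whole. OPENING is the closure, from 0 (fully open) to 1 (shut), set as the call begins (- or left out, the last holds). The fingers move at their own pace and stop on an object; FORCE is the grip in N (left out, the last holds). Time passes only in rows, so rows that do not move let the fingers close, or fill a call up. It gives the time, the measured TCP pose, the force, the opening and the grip force at its end, in the units of the state.
- state(): the state, without advancing time (a new reading comes with each control period).
- vision.snapshot(name): name is "scene" or "side" or "wrist"; returns a dict with "color" (400x640x3 uint8, red, green, blue), "fx", "fy", "cx", "cy" (pixels), "xyz" and "attitude" of the camera in the world; the wrist camera has in their place "hand_eye" (4x4, takes a point from camera to tool coordinates, whose origin is the TCP and whose axes are the flange's). Camera axes: x right, y down, z forward; pixel columns grow to the right and rows downward; lengths in m; the calibration is good to about 2 mm. A picture is of the moment at which its call begins: read the wrist's pose just before it. There is no depth.
- close_job(): hands the job in; it is judged then, once.
The state is a dict: "time_s": time; "joint_positions": joint angles; "joint_velocities": joint speeds; "joint_efforts": joint torques, N m; "tcp_pos": TCP position; "orientation": TCP orientation; "force": force on the tool from outside, world axes, zero at the start; "ft_torque": the same for the moment, N m; "width": finger opening in m; "grasp_force": force on a finger pad.
Only numpy, scipy, OpenCV 4.12 (cv2) and the standard library are available. Lean on these libraries where they do the work, as an engineer would, in place of code of your own. Each camera call takes 0.05 s, during which the arm holds its last target. There are 200 camera calls.

## Working session

There is one attempt and no reset: what is moved stays moved. The work goes in short steps, Python scripts to look and compute and a shell command to move; the robot and the scene stay as the last step left them, time stands still between calls to the robot, and variables do not carry over. Pictures are saved under pics/ and viewed, at most 10 in all, crops included, and the job is handed in when it is done.

```bash
mkdir -p pics; cat > h.py <<'E'
import numpy as np, cv2
from scipy.spatial.transform import Rotation as R
from workcell import state, vision
def cam(n):
    s=state(); d=vision.snapshot(n)
    K=np.array([[d['fx'],0,d['cx']],[0,d['fy'],d['cy']],[0,0,1]])
    if n=='wrist':
        T=np.eye(4);T[:3,:3]=R.from_rotvec(s['orientation']).as_matrix();T[:3,3]=s['tcp_pos'];T=T@np.array(d['hand_eye'])
        Rm,o=T[:3,:3],T[:3,3]
    else:
        a=np.array(d['attitude']); Rm=a if a.shape==(3,3) else R.from_rotvec(a).as_matrix() if a.size==3 else R.from_quat(a).as_matrix(); o=np.array(d['xyz'])
    return d['color'],K,Rm,o
def ray(c,u,v):
    _,K,Rm,o=c; r=Rm@np.linalg.solve(K,[u,v,1]); return o,r/np.linalg.norm(r)
def plane(c,u,v,z):
    o,r=ray(c,u,v); return o+r*(z-o[2])/r[2]
def proj(c,p):
    _,K,Rm,o=c; q=K@(Rm.T@(np.array(p)-o)); return q[:2]/q[2]
def save(c,n): cv2.imwrite('pics/'+n+'.png',c[0][...,::-1])
E
python3 - <<'E'
from h import *
print(state())
for n in ['scene','side','wrist']:
    d=vision.snapshot(n); print(n,{k:v for k,v in d.items() if k!='color'})
    save((d['color'],),n+'0')
E
```

```text
{'time_s': 0.0, 'joint_positions': array([-1.24608452e+00,  2.21232279e-01,  1.52761007e+00, -1.63393118e-05,
        1.39469860e+00, -1.26097731e-01]), 'joint_velocities': array([-0.00096257, -0.00061616, -0.00102318,  0.00066476, -0.00210455,
        0.00236457]), 'joint_efforts': array([-1.33469628e-03, -4.94611502e+01, -3.87378824e+01,  7.00408733e-02,
        5.71641326e-02, -1.31825782e-04]), 'tcp_pos': array([ 0.27211778, -0.56201478,  0.24643395]), 'orientation': array([-3.06023292e+00, -7.01720266e-01,  3.28355810e-04]), 'force': array([-0.75216544,  0.70001695, -0.03792761]), 'ft_torque': array([ 0.00190989,  0.01561513, -0.01792086]), 'grasp_force': 0.0, 'width': 0.08734750162810782}
scene {'fx': 395.02721516525946, 'fy': 395.02721516525946, 'cx': 318.3870889911445, 'cy': 206.26478849253695, 'xyz': array([0.04100557, 0.40767831, 0.69930604]), 'attitude': array([-1.31459248,  2.25485579, -0.91914413])}
side {'fx': 503.2628143651146, 'fy': 503.2628143651146, 'cx': 313.7307054738715, 'cy': 194.48872361600814, 'xyz': array([ 0.02413639, -0.62033977,  0.54266122]), 'attitude': array([-1.97356571,  0.63750037, -0.40164776])}
wrist {'fx': 332.58501968105276, 'fy': 332.58501968105276, 'cx': 316.97248140616733, 'cy': 194.88194148423062, 'hand_eye': array([[-9.93944018e-04, -9.62161094e-01, -2.72479432e-01,
         7.49925360e-02],
       [ 9.99999468e-01, -8.81407654e-04, -5.35406786e-04,
        -1.11131434e-03],
       [ 2.74982122e-04, -2.72479819e-01,  9.62161459e-01,
        -1.37155231e-01],
       [ 0.00000000e+00,  0.00000000e+00,  0.00000000e+00,
         1.00000000e+00]])}
```

View pics/scene0.png

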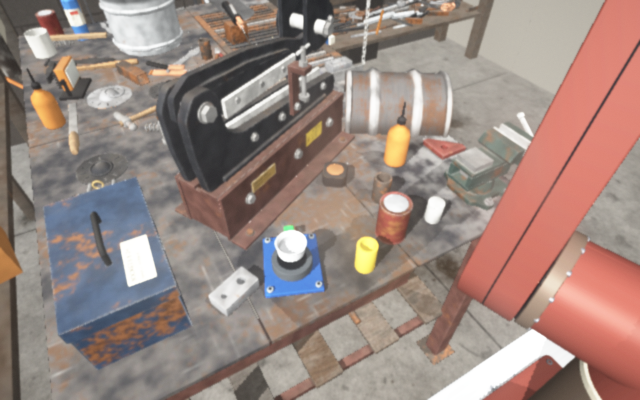

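View pics/side0.png

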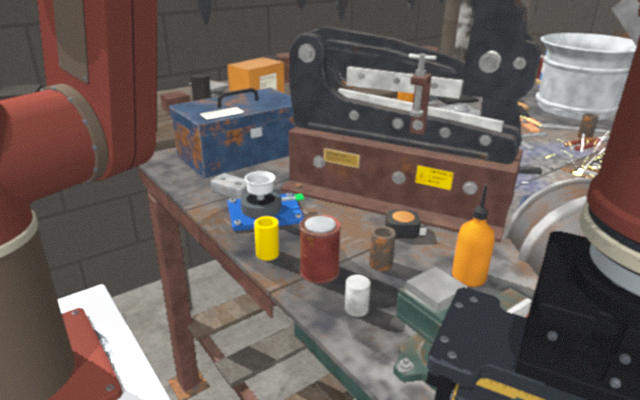

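The scene view shows the holder at about (291,262) with its cup rim at (291,241), and its green paddle at (287,229). The rusty pipe is at (382,187), the tin at (395,217), the stub at (434,210) and the yellow decoy at (366,255). In the side view the pipe is at (382,250), the cup at (260,182) and the paddle at (298,197). Next I'll zoom in on the pipe and holder in both views.

```bash
python3 - <<'E'
import cv2,numpy as np
a=cv2.imread('pics/scene0.png');b=cv2.imread('pics/side0.png')
def crop(i,u,v,w,h,s): return cv2.resize(i[v:v+h,u:u+w],None,fx=s,fy=s,interpolation=cv2.INTER_CUBIC)
# 400x300 tiles
t=[crop(a,250,220,80,60,5),crop(a,345,160,80,60,5),crop(b,220,165,100,75,4),crop(b,340,215,100,75,4)]
cv2.imwrite('pics/z0.png',np.vstack([np.hstack(t[:2]),np.hstack(t[2:])]))
E
```

```text
(no output)
```

View pics/z0.png

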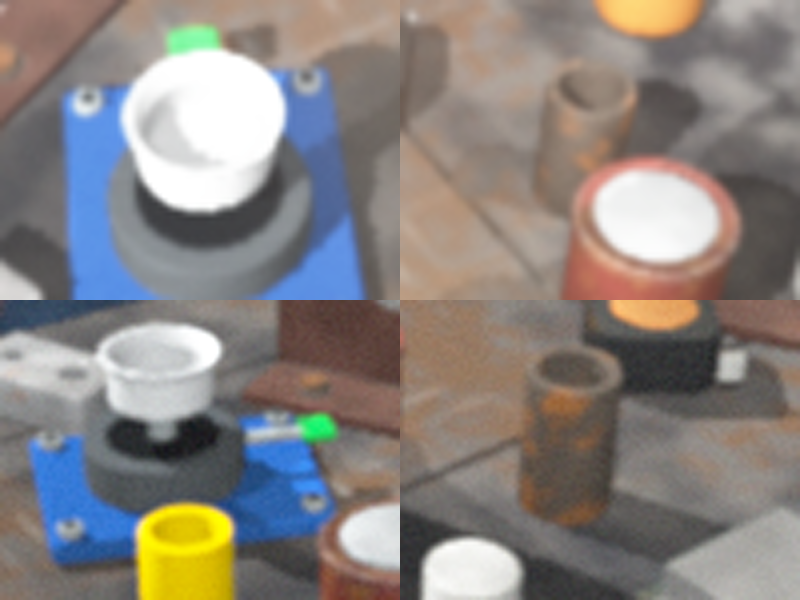

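The top row is the scene view and the bottom row the side view. I read the pipe's top centre at scene (384,177.6) and side (383.8,232.5), and the cup rim centre at side (260,177.3). The holder's bolts and green paddle are also clear.

```bash
python3 - <<'E'
from h import *
S=cam('scene');D=cam('side')
def tri(u,w):
    o1,r1=ray(S,*u);o2,r2=ray(D,*w);A=np.stack([r1,-r2],1);t=np.linalg.lstsq(A,o2-o1,rcond=None)[0]
    p,q=o1+t[0]*r1,o2+t[1]*r2;return ((p+q)/2).round(4),np.linalg.norm(p-q).round(4)
print('pipe',tri((384,177.6),(383.75,232.5)),plane(S,384,177.6,.07),plane(D,383.75,232.5,.07))
fs=lambda x,y:(250+x/5,220+y/5); fd=lambda x,y:(220+x/4,165+(y-300)/4)
b=[plane(D,*fd(*p),.015) for p in [(50,440),(277,417),(313,502),(70,528)]];print('bolts D',np.round(b,4),np.mean(b,0))
b=[plane(S,*fs(*p),.015) for p in [(88,99),(307,80)]];print('bolts S',np.round(b,4))
def green(c):
    h=cv2.cvtColor(c[0],cv2.COLOR_RGB2HSV);m=cv2.inRange(h,(50,140,80),(75,255,255));m[:150]=0
    n,l,s,ce=cv2.connectedComponentsWithStats(m);i=1+np.argmax(s[1:,4]);return ce[i],s[i]
g=green(S),green(D);print(g);print('paddle',tri(g[0][0],g[1][0]))
for z in (.071,.08,.09,.1): print('rim',z,plane(S,*fs(205,115),z),plane(D,*fd(160,349),z))
print('rim tri',tri(fs(205,115),fd(160,349)))
print('tin',plane(S,395,203,.102),'stub',plane(S,434,202,.055),'yellow',plane(S,367,242,.07))
E
```

```text
pipe (array([ 0.5764, -0.0821,  0.0717]), np.float64(0.0034)) [ 0.57563213 -0.082326    0.07      ] [ 0.58098112 -0.07896746  0.07      ]
bolts D [[0.465  0.2787 0.015 ]
 [0.5835 0.2296 0.015 ]
 [0.5451 0.1379 0.015 ]
 [0.428  0.1875 0.015 ]] [0.505423   0.20843282 0.015     ]
bolts S [[0.5806 0.2253 0.015 ]
 [0.5423 0.1349 0.015 ]]Traceback (most recent call last):
  File "<stdin>", line 13, in <module>
  File "<stdin>", line 12, in green
    return _wrapfunc(a, 'argmax', axis=axis, out=out, **kwds)
    return bound(*args, **kwds)
ValueError: attempt to get argmax of an empty sequence
```

```bash
python3 - <<'E'
from h import *
S=cam('scene');D=cam('side')
print('tin',plane(S,395,202,.102),plane(D,321,226,.102),'stub',plane(S,435,202,.055),plane(D,358,282,.055),'yellow',plane(S,367,242,.07),'tape',plane(S,335,168,.035))
print('machine edge',[plane(S,*p,z).round(3) for p,z in [((243,239),.01),((350,140),.01),((220,225),.05)]], 'top left base corner S/D',)
print('lip D',[plane(D,*p,.01).round(3) for p in [(292,200),(515,235)]])
for z in (.071,.085,.099): print(z,plane(S,291,243,z).round(4),plane(D,260,177.25,z).round(4))
print('orange bottle',plane(S,397,163,0))
E
```

```text
tin [ 0.4736032  -0.03141956  0.102     ] [ 0.47047637 -0.03872989  0.102     ] stub [ 0.46248884 -0.1464616   0.055     ] [ 0.46305707 -0.14717104  0.055     ] yellow [0.43246625 0.06555637 0.07      ] tape [ 0.69764094 -0.02096014  0.035     ]
machine edge [array([0.614, 0.271, 0.01 ]), array([ 0.808, -0.14 ,  0.01 ]), array([0.642, 0.308, 0.05 ])] top left base corner S/D
lip D [array([0.578, 0.211, 0.01 ]), array([ 0.861, -0.169,  0.01 ])]
0.071 [0.5055 0.2023 0.071 ] [0.5167 0.2425 0.071 ]
0.085 [0.4951 0.2069 0.085 ] [0.5021 0.2169 0.085 ]
0.099 [0.4848 0.2114 0.099 ] [0.4874 0.1913 0.099 ]
orange bottle [ 0.66666538 -0.20432796  0.        ]
```

```bash
python3 -m pendant '[[[0.048,-0.030,0],0],[[0.048,-0.030,0],0],[[0.048,-0.030,0],0],[[0.048,-0.030,0],0],[[0.048,-0.030,0],0],[[0.048,-0.030,0],0],[[0.048,-0.030,0],0],[[0.048,-0.030,0.01],0],[[0.048,-0.030,0.015],0],[[0.048,-0.030,0.015],0]]' 0
python3 -m pendant '[[[0,0,0],-0.18],[[0,0,0],-0.18],[[0,0,0],-0.18],[[0,0,0],-0.18],[[0,0,0],-0.18],[[0,0,0],-0.18],[[0,0,0],-0.18],[[0,0,0],-0.18],[[0,0,0],-0.18],[[0,0,0],-0.18]]'
python3 -m pendant '[[[0,0,0],-0.18],[[0,0,0],-0.18],[[0,0,0],-0.18],[[0,0,0],-0.18],[[0,0,0],-0.18],[[0,0,0],-0.18],[[0,0,0],-0.18],[[0,0,0],-0.06],[[0,0,0],0],[[0,0,0],0]]'
python3 - <<'E'
from h import *
W=cam('wrist');save(W,'w1');s=state();print(s['joint_positions'],R.from_rotvec(s['orientation']).as_matrix().round(3),s['tcp_pos'])
for p in [(.578,-.081,.07)]: print(proj(W,p))
E
```

```text
time_s: 1.6
tcp_pos: [0.5746, -0.0817, 0.2075]
orientation: [3.062, 0.702, 0.001]
force: [0.0, 0.4, 0.3]
width: 0.087
grasp_force: 0.0
time_s: 2.85
tcp_pos: [0.5736, -0.0834, 0.2076]
orientation: [1.345, 2.839, -0.0]
force: [0.5, 0.4, -0.7]
width: 0.0871
grasp_force: 0.0
time_s: 4.1
tcp_pos: [0.5736, -0.0834, 0.2076]
orientation: [-0.667, 3.07, -0.0]
force: [-0.0, -0.3, -0.2]
width: 0.0872
grasp_force: 0.0
[-2.80396437e-01  1.44186958e-01  1.69000990e+00  2.73103871e-05
  1.30734375e+00 -2.27938445e+00] [[-0.91  -0.415  0.   ]
 [-0.415  0.91   0.   ]
 [-0.    -0.    -1.   ]] [ 0.57364925 -0.08339844  0.20757204]
[316.10746415 196.46257477]
```

View pics/w1.png

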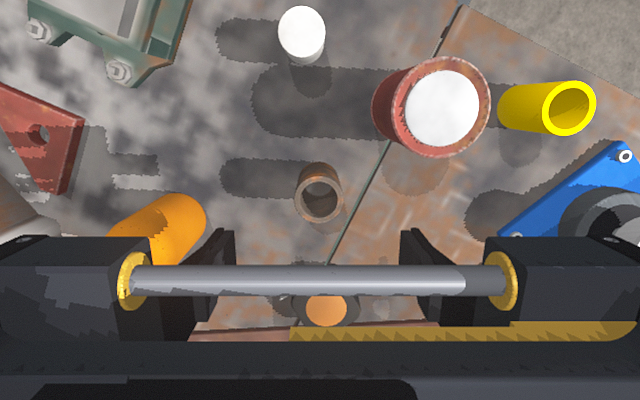

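The wrist view shows the pipe standing clear below the gripper, with its top ring centred at about (319,198). The tin is at (430,108), the orange bottle at lower left (170,230), and the holder at the right edge. I'll turn the fingers away from the bottle and refine the pipe's position.

```bash
python3 -m pendant '[[[0,0,0],0.17],[[0,0,0],0.17],[[0,0,0],0],[[0,0,0],0],[[0,0,0],0],[[0,0,0],0],[[0,0,0],0],[[0,0,0],0],[[0,0,0],0],[[0,0,0],0]]'
python3 - <<'E'
from h import *
W=cam('wrist');s=state();Rm=R.from_rotvec(s['orientation']).as_matrix()
u,v=proj(W,(.578,-.081,.07)).astype(int);print(u,v)
c=W[0][v-45:v+45,u-60:u+60];cv2.imwrite('pics/w2.png',cv2.resize(c,None,fx=6,fy=6,interpolation=cv2.INTER_CUBIC)[...,::-1]);
for p in [(u,v),(u+3,v+2)]: 
  P=plane(W,*p,.07);print(p,P,'tool delta',Rm.T@(P-s['tcp_pos']))
E
```

```text
time_s: 5.4
tcp_pos: [0.5736, -0.0834, 0.2075]
orientation: [-0.14, 3.138, -0.0]
force: [-0.4, 0.2, 0.5]
width: 0.087
grasp_force: 0.0
317 196
(np.int64(317), np.int64(196)) [ 0.57763292 -0.08184021  0.07      ] tool delta [-0.00412887  0.00119647  0.13750999]
(np.int64(320), np.int64(198)) [ 0.57918891 -0.07911046  0.07      ] tool delta [-0.00592195  0.00377669  0.13750998]
```

View pics/w2.png

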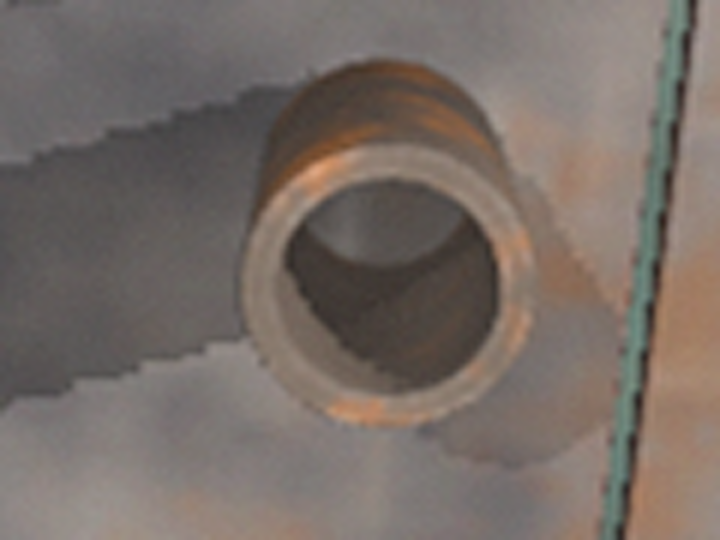

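The pipe's ring is sharp and its centre lands at full-frame pixel (321.8,198.5). That is a tool shift of about x -6.3 mm, y +5.4 mm, so I'll descend and grip.

```bash
python3 -m pendant '[[[-0.0063,0.0054,0],0],[[0,0,0.02],0],[[0,0,0.02],0],[[0,0,0.02],0],[[0,0,0.02],0],[[0,0,0.02],0],[[0,0,0.02],0],[[0,0,0.015],0],[[0,0,0.0085],0],[[0,0,0],0]]'
python3 -m pendant '[[[0,0,0],0],[[0,0,0],0],[[0,0,0],0],[[0,0,0],0],[[0,0,0],0],[[0,0,0],0],[[0,0,0],0],[[0,0,0],0],[[0,0,0],0],[[0,0,0],0]]' 1 40
```

```text
time_s: 6.7
tcp_pos: [0.5791, -0.0774, 0.0635]
orientation: [0.14, -3.138, -0.0]
force: [0.3, -0.5, -0.1]
width: 0.0871
grasp_force: 0.0
time_s: 7.95
tcp_pos: [0.5795, -0.0776, 0.0641]
orientation: [-0.14, 3.138, -0.0]
force: [0.8, -1.2, 1.6]
width: 0.0422
grasp_force: 40.0
```

```bash
python3 -m pendant '[[[0,0,-0.01],0],[[0,0,-0.02],0],[[0,0,-0.02],0],[[0,0,-0.025],0],[[0,0,-0.025],0],[[0,0,-0.025],0],[[0,0,-0.025],0],[[0,0,-0.02],0],[[0,0,-0.01],-0.17],[[0,0,0],-0.17]]'
python3 -m pendant '[[[-0.005,0.02,0],0],[[-0.005,0.025,0],0],[[-0.006,0.03,0],0],[[-0.006,0.03,0],0],[[-0.006,0.03,0],0],[[-0.006,0.03,0],0],[[-0.006,0.02,0],0],[[-0.006,0.012,0],0],[[0,0,0],0],[[0,0,0],0]]'
python3 - <<'E'
from h import *
W=cam('wrist');save(W,'w3');s=state();print(s['tcp_pos'],s['width'],proj(W,(.498,.211,.088)),proj(W,(.498,.211,.038)))
E
```

```text
time_s: 9.2
tcp_pos: [0.5801, -0.0776, 0.2465]
orientation: [-0.677, 3.065, -0.002]
force: [-0.3, -0.7, -2.6]
width: 0.0417
grasp_force: 40.0
time_s: 10.45
tcp_pos: [0.5393, 0.1204, 0.244]
orientation: [0.668, -3.07, 0.001]
force: [0.3, 0.0, -2.1]
width: 0.0421
grasp_force: 40.0
[0.53937111 0.12019117 0.24400487] 0.04203107131163355 [425.31039753 185.60037958] [410.43534053 173.96996881]
```

View pics/w3.png

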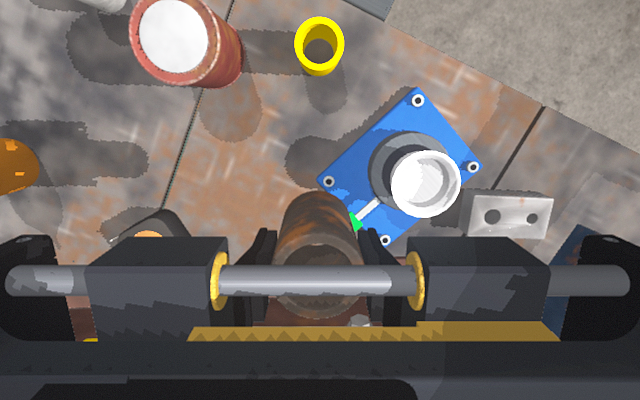

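The wrist view shows all four base bolts at (418,100), (474,167), (386,240) and (329,182). The cup rim is centred near (427,183), about 71 px wide, the green paddle is at (356,222), and the pipe is firmly in the fingers.

```bash
python3 - <<'E'
from h import *
W=cam('wrist');s=state();img=W[0];g=img.astype(int)
h=cv2.cvtColor(img,cv2.COLOR_RGB2HSV)
m=cv2.inRange(h,(0,0,175),(180,60,255));m[:,:375]=0;m[:,470:]=0;m[:130]=0;m[225:]=0
m=cv2.morphologyEx(m,cv2.MORPH_CLOSE,np.ones((9,9)))
c=max(cv2.findContours(m,0,cv2.CHAIN_APPROX_NONE)[0],key=cv2.contourArea)
print('cup bbox',cv2.boundingRect(c),cv2.fitEllipse(c),cv2.minEnclosingCircle(c))
P=np.array([plane(W,*p,.014) for p in [(418,100),(474,167),(386,240),(329,182)]])
print(P.round(4),[np.linalg.norm(P[i]-P[i-1]).round(4) for i in range(4)])
C=P.mean(0);x=(P[2]+P[3]-P[0]-P[1])[:2];x/=np.linalg.norm(x);A=C[:2]-.008*x
print('centre',C,'axis',A,'yaw',np.degrees(np.arctan2(x[1],x[0])))
for z in (.07,.08,.09,.1): print(z,proj(W,[*A,z]),plane(W,427,183,z)[:2])
B=cv2.resize(img[120:230,360:480],None,fx=5,fy=5,interpolation=cv2.INTER_CUBIC)
cv2.imwrite('pics/w4.png',B[...,::-1])
E
```

```text
cup bbox (391, 141, 79, 77) ((427.0669860839844, 180.927734375), (67.96888732910156, 76.60489654541016), 51.46685791015625) ((430.9363708496094, 180.85780334472656), 41.629722595214844)
[[0.4262 0.1877 0.014 ]
 [0.4634 0.2802 0.014 ]
 [0.5827 0.2316 0.014 ]
 [0.5464 0.1396 0.014 ]] [np.float64(0.1295), np.float64(0.0997), np.float64(0.1288), np.float64(0.0989)]
centre [0.50468359 0.20977596 0.014     ] axis [0.49726621 0.21277304] yaw -22.00177616515645
0.07 [421.66585816 181.0783244 ] [0.49680178 0.21838162]
0.08 [424.91623006 183.5676843 ] [0.49598663 0.21427094]
0.09 [428.37486124 186.21654357] [0.49517147 0.21016026]
0.1 [432.06242967 189.04073885] [0.49435632 0.20604958]
```

View pics/w4.png

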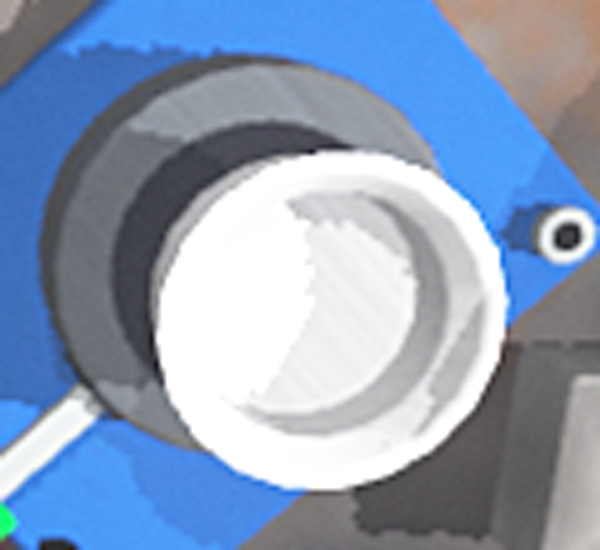

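The rim centre comes out at (426.7,184.0). It lines up with the bolt-derived axis (0.497,0.2126) at a rim height of about 84 mm, so the cup floor is at about 62 mm. I'll move the pipe above the cup and lower it to just over the rim.

```bash
python3 -m pendant '[[[0,0.015,0],0],[[0,0.025,0],0],[[0,0.025,0],0],[[0,0.020,0],0],[[0,0.0166,0],0],[[0,0,0.02],0],[[0,0,0.02],0],[[0,0,0.02],0],[[0,0,0.012],0],[[0,0,0],0]]'
python3 - <<'E'
from h import *
s=state();print(s['tcp_pos'],s['force'],R.from_rotvec(s['orientation']).as_matrix().round(3))
W=cam('wrist');S=cam('scene');D=cam('side')
def crop(c,n,w,h,sc):
    u,v=proj(c,(.497,.2126,.1)).astype(int);print(n,u,v,proj(c,(.497,.2126,.085)));return cv2.resize(c[0][v-h//2:v+h//2,u-w//2:u+w//2],None,fx=sc,fy=sc,interpolation=cv2.INTER_CUBIC)
im=np.hstack([crop(S,'S',100,100,4),crop(D,'D',100,100,4)]);cv2.imwrite('pics/c1.png',im[...,::-1])
E
```

```text
time_s: 11.8
tcp_pos: [0.4963, 0.2131, 0.1711]
orientation: [0.668, -3.068, 0.0]
force: [-0.2, 0.1, -1.1]
width: 0.0419
grasp_force: 40.0
[0.49634798 0.21314488 0.17113089] [-0.19278643  0.08237662 -1.13951468] [[-0.909 -0.416 -0.002]
 [-0.416  0.909 -0.001]
 [ 0.002  0.    -1.   ]]
S 287 238 [287.99270588 243.46506964]
D 258 172 [258.96842183 178.56463173]
```

View pics/c1.png

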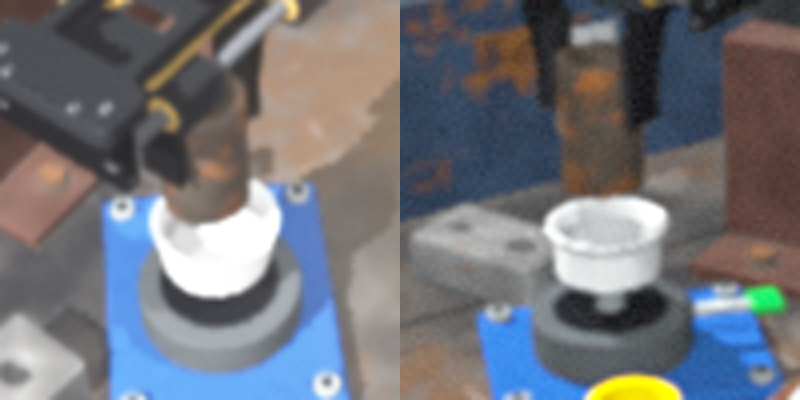

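The pipe sits over the cup within about 1 mm in both views, so I'll lower it into the mouth with a small correction.

```bash
python3 -m pendant '[[[-0.0006,-0.0009,0.0025],0],[[0,0,0.0025],0],[[0,0,0.0025],0],[[0,0,0.0025],0],[[0,0,0.0025],0],[[0,0,0.0025],0],[[0,0,0.0025],0],[[0,0,0.0025],0],[[0,0,0.0025],0],[[0,0,0.0015],0]]'
python3 -m pendant '[[[0,0,0.001],0],[[0,0,0.001],0],[[0,0,0.001],0],[[0,0,0.001],0],[[0,0,0.001],0],[[0,0,0.001],0],[[0,0,0.001],0],[[0,0,0],0],[[0,0,0],0],[[0,0,0],0]]'
```

```text
time_s: 13.2
tcp_pos: [0.4978, 0.2126, 0.1478]
orientation: [0.669, -3.069, -0.0]
force: [-1.1, -1.0, -2.0]
width: 0.0421
grasp_force: 40.0
time_s: 14.45
tcp_pos: [0.4978, 0.2125, 0.1407]
orientation: [0.669, -3.069, 0.0]
force: [-0.8, -2.0, -1.8]
width: 0.0419
grasp_force: 40.0
```

```bash
python3 -m pendant '[[[0,0,0.001],0],[[0,0,0.001],0],[[0,0,0.001],0],[[0,0,0.001],0],[[0,0,0.001],0],[[0,0,0.001],0],[[0,0,0],0],[[0,0,0],0],[[0,0,0],0],[[0,0,0],0]]'
python3 - <<'E'
from h import *
for i in range(4):
    c=cam('side');s=state();print(s['tcp_pos'].round(4),s['force'].round(2))
E
```

```text
time_s: 15.7
tcp_pos: [0.4984, 0.2128, 0.1368]
orientation: [-0.669, 3.068, -0.0]
force: [-4.5, -3.5, 10.5]
width: 0.0419
grasp_force: 40.0
[0.4985 0.2127 0.1368] [-5.12 -3.78 10.34]
[0.4984 0.2128 0.1368] [-4.24 -4.35 11.33]
[0.4984 0.2128 0.1368] [-4.32 -4.39 11.43]
[0.4984 0.2128 0.1368] [-4.75 -3.54 11.4 ]
```

```bash
cat > t.py <<'E'
from h import *
def meas(im):
    h=cv2.cvtColor(im,cv2.COLOR_RGB2HSV);g=cv2.inRange(h,(45,120,80),(80,255,255));g[:185]=0;g[205:]=0;g[:,:285]=0;g[:,310:]=0
    ys,xs=np.nonzero(g)
    w=cv2.inRange(h,(0,0,165),(180,50,255))[160:215,235:290]
    n,l,s,c=cv2.connectedComponentsWithStats(w);i=1+np.argmax(s[1:,4])
    gr=im[:,:,:].mean(2); col=gr[150:225,:]
    return 'paddle',xs.mean().round(2),ys.mean().round(2),len(xs),'cup bbox',s[i]+np.array([235,160,0,0,0])
if __name__=='__main__':
    print(meas(cv2.imread('pics/side0.png')[...,::-1]))
    D=cam('side');print(meas(D[0]));s=state();print(s['time_s'],s['tcp_pos'].round(4),s['force'].round(1))
    print('px per mm up at cup', (proj(D,(.497,.2126,.085))-proj(D,(.497,.2126,.095)))/10)
E
python3 t.py
```

```text
('paddle', np.float64(298.85), np.float64(196.42), 55, 'cup bbox', array([235, 170,  41,  26, 704]))
('paddle', np.float64(299.0), np.float64(195.06), 52, 'cup bbox', array([235, 176,  40,  23, 395]))
15.95 [0.4985 0.2128 0.1369] [-4.4 -4.2 10.9]
px per mm up at cup [0.01893172 0.43226329]
```

```bash
python3 - <<'E'
from h import *
S=cam('scene');D=cam('side');
a=cv2.imread('pics/side0.png')[...,::-1]
def crop(i,u,v,w,h,sc): return cv2.resize(i[v:v+h,u:u+w],None,fx=sc,fy=sc,interpolation=cv2.INTER_CUBIC)
im=np.hstack([crop(D[0],222,140,56,75,7),crop(a,222,140,56,75,7)]);cv2.imwrite('pics/c2.png',im[...,::-1])
for z in (.143,.1,.095,.09,.085,.08,.073): print(z,((proj(D,(.498,.2127,z))-[222,140])*7).round(1))
E
```

```text
0.143 [253.7  89.8]
0.1 [259.5 223.5]
0.095 [260.2 238.8]
0.09 [260.8 253.9]
0.085 [261.5 269. ]
0.08 [262.1 284. ]
0.073 [263.1 305. ]
```

View pics/c2.png

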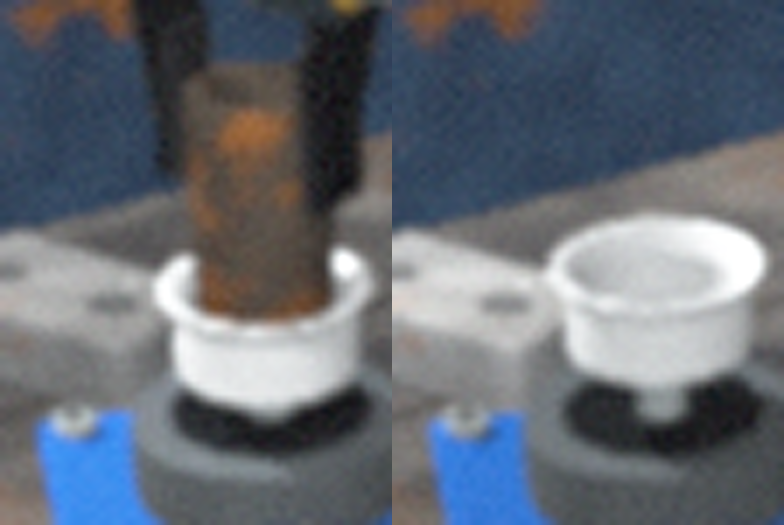

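The cup has gone down about 8 mm, but the pipe is only about 6 mm into the mouth. It is riding on the flare, with the side reaction pointing along tool +x. I'll back off, shift toward +x and re-enter.

```bash
python3 -m pendant '[[[0,0,-0.002],0],[[0,0,-0.002],0],[[0,0,-0.001],0],[[0,0,0],0],[[0,0,0],0],[[0,0,0],0],[[0,0,0],0],[[0,0,0],0],[[0,0,0],0],[[0,0,0],0]]'; python3 t.py
python3 -m pendant '[[[0.001,0,0],0],[[0.001,0,0],0],[[0,0,0],0],[[0,0,0],0],[[0,0,0],0],[[0,0,0],0],[[0,0,0],0],[[0,0,0],0],[[0,0,0],0],[[0,0,0],0]]'; python3 t.py
```

```text
time_s: 17.3
tcp_pos: [0.498, 0.2127, 0.1401]
orientation: [-0.669, 3.069, 0.0]
force: [-1.5, -3.0, 2.1]
width: 0.0422
grasp_force: 40.0
('paddle', np.float64(298.85), np.float64(196.42), 55, 'cup bbox', array([235, 170,  41,  26, 704]))
('paddle', np.float64(298.83), np.float64(196.55), 53, 'cup bbox', array([235, 174,  40,  23, 401]))
17.35 [0.4979 0.2126 0.1401] [-1.2 -3.4  2.2]
px per mm up at cup [0.01893172 0.43226329]
time_s: 18.6
tcp_pos: [0.496, 0.2118, 0.1399]
orientation: [0.669, -3.069, -0.0]
force: [-0.6, -0.6, -1.6]
width: 0.0421
grasp_force: 40.0
('paddle', np.float64(298.85), np.float64(196.42), 55, 'cup bbox', array([235, 170,  41,  26, 704]))
('paddle', np.float64(298.9), np.float64(196.56), 52, 'cup bbox', array([235, 174,  40,  23, 404]))
18.65 [0.496  0.2118 0.1399] [-0.2 -0.3 -2. ]
px per mm up at cup [0.01893172 0.43226329]
```

```bash
python3 -m pendant '[[[0,0,0.001],0],[[0,0,0.001],0],[[0,0,0.001],0],[[0,0,0.001],0],[[0,0,0],0],[[0,0,0],0],[[0,0,0],0],[[0,0,0],0],[[0,0,0],0],[[0,0,0],0]]'
```

```text
time_s: 19.9
tcp_pos: [0.4962, 0.2117, 0.136]
orientation: [-0.669, 3.069, -0.0]
force: [2.4, -4.1, -2.0]
width: 0.0424
grasp_force: 40.0
```

```bash
python3 -m pendant '[[[0,-0.001,0],0],[[0,0,0],0],[[0,0,0],0],[[0,0,0.001],0],[[0,0,0.001],0],[[0,0,0.001],0],[[0,0,0],0],[[0,0,0],0],[[0,0,0],0],[[0,0,0],0]]'
```

```text
time_s: 21.15
tcp_pos: [0.4965, 0.2109, 0.1331]
orientation: [-0.669, 3.069, 0.0]
force: [-0.3, 0.1, -2.2]
width: 0.042
grasp_force: 40.0
```

```bash
python3 -m pendant '[[[0,0,0.001],0],[[0,0,0.001],0],[[0,0,0.001],0],[[0,0,0.001],0],[[0,0,0.001],0],[[0,0,0],0],[[0,0,0],0],[[0,0,0],0],[[0,0,0],0],[[0,0,0],0]]'
```

```text
time_s: 22.4
tcp_pos: [0.4965, 0.2109, 0.1281]
orientation: [-0.669, 3.069, -0.0]
force: [-0.3, -0.3, -1.6]
width: 0.0422
grasp_force: 40.0
```

```bash
python3 -m pendant '[[[0,0,0.001],0],[[0,0,0.001],0],[[0,0,0.001],0],[[0,0,0],0],[[0,0,0],0],[[0,0,0],0],[[0,0,0],0],[[0,0,0],0],[[0,0,0],0],[[0,0,0],0]]'; python3 t.py
```

```text
time_s: 23.65
tcp_pos: [0.4967, 0.2109, 0.1252]
orientation: [-0.669, 3.069, 0.0]
force: [-1.5, 0.0, 4.5]
width: 0.0419
grasp_force: 40.0
('paddle', np.float64(298.85), np.float64(196.42), 55, 'cup bbox', array([235, 170,  41,  26, 704]))
('paddle', np.float64(299.0), np.float64(196.59), 51, 'cup bbox', array([235, 175,  40,  23, 387]))
23.7 [0.4967 0.2109 0.1252] [-1.6  0.2  5.9]
px per mm up at cup [0.01893172 0.43226329]
```

```bash
python3 -m pendant '[[[0,0,0.0005],0],[[0,0,0.0005],0],[[0,0,0.0005],0],[[0,0,0.0005],0],[[0,0,0],0],[[0,0,0],0],[[0,0,0],0],[[0,0,0],0],[[0,0,0],0],[[0,0,0],0]]'; python3 t.py|sed -n '2,3p'
```

```text
time_s: 24.95
tcp_pos: [0.4968, 0.211, 0.1238]
orientation: [-0.669, 3.069, 0.0]
force: [-2.5, 0.1, 9.5]
width: 0.0421
grasp_force: 40.0
('paddle', np.float64(298.81), np.float64(195.71), 52, 'cup bbox', array([235, 175,  40,  23, 389]))
25.0 [0.4968 0.211  0.1238] [-3.1 -2.2  8.5]
```

```bash
python3 -m pendant '[[[0,0,0.0005],0],[[0,0,0.0005],0],[[0,0,0.0005],0],[[0,0,0],0],[[0,0,0],0],[[0,0,0],0],[[0,0,0],0],[[0,0,0],0],[[0,0,0],0],[[0,0,0],0]]'; python3 t.py|sed -n '2,3p'
```

```text
time_s: 26.25
tcp_pos: [0.4969, 0.211, 0.1227]
orientation: [-0.669, 3.069, 0.0]
force: [-3.7, -0.4, 10.3]
width: 0.0421
grasp_force: 40.0
('paddle', np.float64(299.06), np.float64(195.12), 51, 'cup bbox', array([235, 176,  40,  23, 385]))
26.3 [0.4969 0.211  0.1226] [-4.2 -0.2 11.2]
```

```bash
python3 -m pendant '[[[0,0,0.0005],0],[[0,0,0.0005],0],[[0,0,0],0],[[0,0,0],0],[[0,0,0],0],[[0,0,0],0],[[0,0,0],0],[[0,0,0],0],[[0,0,0],0],[[0,0,0],0]]'; python3 t.py|sed -n '2,3p'
```

```text
time_s: 27.55
tcp_pos: [0.497, 0.211, 0.1216]
orientation: [-0.669, 3.069, 0.0]
force: [-3.4, -0.6, 11.0]
width: 0.0421
grasp_force: 40.0
('paddle', np.float64(298.65), np.float64(194.55), 51, 'cup bbox', array([235, 176,  40,  23, 390]))
27.6 [0.497  0.211  0.1216] [-3.  -0.9 11.1]
```

```bash
python3 -m pendant '[[[0,0,0.0005],0],[[0,0,0.0005],0],[[0,0,0],0],[[0,0,0],0],[[0,0,0],0],[[0,0,0],0],[[0,0,0],0],[[0,0,0],0],[[0,0,0],0],[[0,0,0],0]]'; python3 t.py|sed -n '2,3p'
```

```text
time_s: 28.85
tcp_pos: [0.4968, 0.211, 0.12]
orientation: [-0.669, 3.069, 0.0]
force: [-2.7, -1.2, 7.5]
width: 0.0421
grasp_force: 40.0
('paddle', np.float64(298.61), np.float64(193.63), 51, 'cup bbox', array([235, 177,  40,  23, 387]))
28.9 [0.4968 0.2109 0.12  ] [-2.4 -0.4  7.9]
```

```bash
python3 -m pendant '[[[0,0,0.0005],0],[[0,0,0.0005],0],[[0,0,0],0],[[0,0,0],0],[[0,0,0],0],[[0,0,0],0],[[0,0,0],0],[[0,0,0],0],[[0,0,0],0],[[0,0,0],0]]'; python3 t.py|sed -n '2,3p'
```

```text
time_s: 30.15
tcp_pos: [0.4965, 0.2109, 0.1186]
orientation: [-0.669, 3.069, 0.0]
force: [0.9, -0.3, -2.0]
width: 0.0419
grasp_force: 40.0
('paddle', np.float64(297.62), np.float64(191.1), 48, 'cup bbox', array([235, 177,  40,  24, 389]))
30.2 [0.4965 0.2109 0.1186] [-0.  -0.7 -1.7]
```

The latch has snapped: the force dropped to nothing and the paddle rose about 13 mm. Now I'll follow it gently to the stop.

```bash
python3 -m pendant '[[[0,0,0.0005],0],[[0,0,0.0005],0],[[0,0,0.0005],0],[[0,0,0],0],[[0,0,0],0],[[0,0,0],0],[[0,0,0],0],[[0,0,0],0],[[0,0,0],0],[[0,0,0],0]]'
```

```text
time_s: 31.45
tcp_pos: [0.4965, 0.2109, 0.117]
orientation: [0.669, -3.07, -0.0]
force: [0.2, 0.7, -2.2]
width: 0.0421
grasp_force: 40.0
```

```bash
python3 -m pendant '[[[0,0,0.0005],0],[[0,0,0],0],[[0,0,0],0],[[0,0,0],0],[[0,0,0],0],[[0,0,0],0],[[0,0,0],0],[[0,0,0],0],[[0,0,0],0],[[0,0,0],0]]'
```

```text
time_s: 32.7
tcp_pos: [0.4965, 0.2109, 0.1165]
orientation: [0.669, -3.07, 0.0]
force: [-0.8, 0.1, -1.6]
width: 0.0419
grasp_force: 40.0
```

```bash
python3 -m pendant '[[[0,0,0.0005],0],[[0,0,0.0005],0],[[0,0,0],0],[[0,0,0],0],[[0,0,0],0],[[0,0,0],0],[[0,0,0],0],[[0,0,0],0],[[0,0,0],0],[[0,0,0],0]]'
```

```text
time_s: 33.95
tcp_pos: [0.4968, 0.211, 0.116]
orientation: [-0.669, 3.069, 0.0]
force: [-2.2, 0.4, 5.8]
width: 0.0424
grasp_force: 40.0
```

It is on the stop with about 7 N. I'll relax, open and retreat upward.

```bash
python3 -m pendant '[[[0,0,-0.0005],0],[[0,0,-0.0003],0],[[0,0,0],0],[[0,0,0],0],[[0,0,0],0],[[0,0,0],0],[[0,0,0],0],[[0,0,0],0],[[0,0,0],0],[[0,0,0],0]]'
python3 -m pendant '[[[0,0,0],0],[[0,0,0],0],[[0,0,0],0],[[0,0,0],0],[[0,0,0],0],[[0,0,0],0],[[0,0,0],0],[[0,0,0],0],[[0,0,0],0],[[0,0,0],0]]' 0
python3 -m pendant '[[[0,0,-0.01],0],[[0,0,-0.015],0],[[0,0,-0.015],0],[[0,0,-0.02],0],[[0,0,-0.02],0],[[0,0,-0.02],0],[[0,0,-0.01],0],[[0,0,0],0],[[0,0,0],0],[[0,0,0],0]]'
python3 t.py
python3 - <<'E'
from h import *
W=cam('wrist');D=cam('side')
f=lambda c,u,v,w,h,s:cv2.resize(c[0][v:v+h,u:u+w],None,fx=s,fy=s,interpolation=cv2.INTER_CUBIC)
u,v=proj(W,(.497,.2115,.122)).astype(int);print(u,v,plane(W,u,v,.122))
cv2.imwrite('pics/f.png',np.hstack([f(W,u-65,v-75,130,150,3),f(D,215,130,100,112,4)[:450].copy() if 0 else cv2.resize(f(D,215,130,100,112,4),(400,450))])[...,::-1])
E
```

```text
time_s: 35.2
tcp_pos: [0.4963, 0.2108, 0.1162]
orientation: [0.669, -3.069, 0.0]
force: [0.5, -0.4, -2.3]
width: 0.0419
grasp_force: 40.0
time_s: 36.45
tcp_pos: [0.4965, 0.2109, 0.1163]
orientation: [0.669, -3.07, -0.0]
force: [0.2, -0.1, 0.6]
width: 0.0868
grasp_force: 0.0
time_s: 37.7
tcp_pos: [0.496, 0.2107, 0.2253]
orientation: [0.669, -3.068, 0.0]
force: [0.5, -0.1, 0.2]
width: 0.087
grasp_force: 0.0
('paddle', np.float64(298.85), np.float64(196.42), 55, 'cup bbox', array([235, 170,  41,  26, 704]))
('paddle', np.float64(297.85), np.float64(190.87), 54, 'cup bbox', array([235, 177,  40,  24, 386]))
37.75 [0.4961 0.2108 0.2254] [-0.2 -0.3 -0.2]
px per mm up at cup [0.01893172 0.43226329]
315 204 [0.49702269 0.21080048 0.122     ]
```

View pics/f.png

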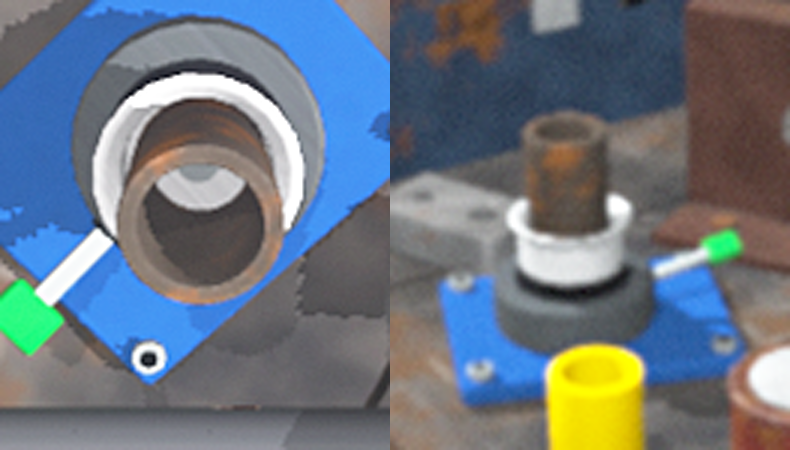

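The pipe stands upright and centred in the cup, the green lever is up, and the gripper is clear, so I'm handing in.

```bash
python3 -c "
from workcell import close_job;print(close_job())"
```

```text
the job is handed in; nothing more can be done
None
```

I handed the job in at about 38 s: the pipe stands upright in the cup, the latch has snapped with the green lever up, and the gripper is clear; the highest push I read was about 13 N, and the judge returned no verdict.

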